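Send a thin latte glass round the counter rail

ROBOT

A 7-joint arm with a two-finger parallel gripper is mounted at the origin on the work surface. World frame = base frame: x ahead of the robot, y to its left, z up, the work surface at z = 0. Lengths are in m, angles in degrees, forces in N, time in s.
With the tool pointing down it reaches from about 0.425 to 0.95 m from the base axis. Payload 4.7 kg.
Tool frame: the origin (TCP) lies at the very end of the fingers, on their centre line; the grasp point (between the pads) lies 19 mm behind it; y points along the fingers, z is the direction in which the jaws open and shut, and the axes are right-handed (so a half turn about y gives the same grasp; the last joint's range is limited). The gripper opens to 85 mm and grips with 20 to 120 N. Pads are 22 mm wide; open, the fingers measure 114 mm over their backs; the gripper's body (76 mm by 85 mm) begins 54 mm behind the grasp point. The pads swing forward as they close: fully open they stand 13 mm farther back than shut.
Start: joints at [-72.588, 26.849, -2.785, 87.806, 1.381, 65.374, -4.715], TCP at [0.22, 0.638, 0.231] pointing down, gripper open.
Joint ranges: [-148.3, 148.3], [-19.14, 114.17], [-79.39, 73.82], [5.75, 140.21], [-59.74, 239.74], [12.07, 113.84], [-152.46, 152.46]. Speed limits (degrees/s): [147.25, 147.25, 180, 180, 180, 180, 180].

INTERFACE

Orientations are given as [roll, pitch, yaw] about the fixed x, y, z axes, in that order (R = Rz(yaw) Ry(pitch) Rx(roll)).
In Python, from workcell import r gives the robot as it stands. The module is installed in compiled form; this text tells all that it offers.
- The arm moves only by the tool carry_out, never from a script. Its argument "rows" is text: rows parted by semicolons, each of 7 numbers parted by spaces: the shift along the world's x, y, z as a fraction of full scale, then the turn, a rotation vector about the world's x, y, z as a fraction of full scale, then the opening, from -1 (shut) to 1 (fully open). A call has 1 to 20 rows; each row shifts and turns the commanded pose from where the row before left it; what a row does not reach is not made up. Full scale, the value 1, is 2.5 cm for a shift and 0.12 rad for a turn. A row lasts 1/8 s, in which the tool goes at most 62.5 mm and 10.7 degrees, less where a joint would pass 70% of its speed; a pose out of reach is approached as far as the arm can. A call with a number of a shift or a turn outside -1 to 1 is refused whole. A call with a gripper value outside its range is refused whole. The fingers move at their own pace and stop on an object; "newtons" is the grip in N (left out, the last holds). Time passes only in rows, so rows that do not move let the fingers close. It gives the time, the measured TCP pose, the force and the opening at its end, in the units of the state.
- r.get_obs(): the state, without advancing time (a new reading comes with each control period).
- r.read_camera(name): name is "side" or "top"; returns a dict with "image" (384x512x3 uint8, red, green, blue), "fx", "fy", "cx", "cy" (pixels), "R" (3x3) and "t" (3): a world point X has camera coordinates R X + t. Camera axes: x right, y down, z forward; pixel columns grow to the right and rows downward; lengths in m; the calibration is good to about 2 mm. A picture is of the moment at which its call begins. There is no depth.
- r.job_done(): hands the job in, once; it reports no verdict.
Trained networks look in the newest picture that a camera, given by its name, has taken for a name from the list of things; names that differ only in an ending like _2 or _b are one class to them, and where a whole thing is asked for, a point or a joint stands for the part that bears it (a point fixed in the world has none). Each returns a list of dicts, best first, with "confidence" (0 to 1); they miss things now and then, are a little off and sometimes report something else, mostly with a low value. They report only what shows in the picture. A call takes as long as a camera call. They do not tell look-alikes from the thing itself.
- r.spot_in(name, camera): "position" ([x, y, z] in m, in the coordinates of the camera as it stood for that picture, good to about 4 mm: the middle of the surface that is visible of it).
- r.trace(name, camera): "mask" (384x512 bool, what is visible of it).
The state is a dict: "clock": time; "q": joint angles; "joint_vel": joint speeds; "effort": joint torques, N m; "tcp_pos": TCP position; "orientation": TCP orientation; "wrist_force": force on the tool from outside, world axes, zero at the start; "moment": the same for the moment, N m; "gripper_width": finger opening in m.
Only numpy, scipy, OpenCV 4.12 (cv2) and the standard library are available. Lean on these libraries where they do the work, as an engineer would, in place of code of your own. Each camera call takes 0.05 s, during which the arm holds its last target. There are 200 camera calls.

TASK

Stand the thin tall glass from the rubber mat in the middle of the round wooden carrier, let go of it, and push the carrier (not the glass, and without lifting the carrier) along its rail, through the bend and fully home against the end stop with the glass still standing on it. Then lift the glass off and stand it upright on the coaster in the customer's tray, leaving the carrier at the stop and everything else on the counter where it is. The glass is thin: grip it with the lightest force that will carry it and set it down softly, and push the carrier gently so that it neither jams nor rams the stop.

Things in the scene. Friction and masses are not known exactly. Their poses are not given: they have to be found in the camera images.
- latte_glass: tall, thin, clear straight-sided glass, 60 mm diameter, 120 mm high, about 0.25 kg; origin under its centre, z up. It starts upright on the black rubber mat (4 mm thick) at the robot's left, in any of three places (milk jug and beaker in the others). It breaks if gripped with more than 30 N a finger or set down hard (over 90 N in all, grip included); 20 to 25 N a finger is ample
- carrier: round light-wood board, 160 mm diameter, 24 mm thick, flat top with a flush 94 mm cork disc in the middle, about 0.45 kg, loose between the rails; origin under its centre. Push it square from behind by its edge, fingertips in the lane, smoothly, at about 70 mm/s: jerks topple the glass. Sliding takes 3 to 9 N (16 in the bend), over 25 N counts as jammed. It starts 90 to 150 mm before the bend
- rail: fixed polished steel rail (slippery): two bars 18 mm high, 10 thick, 168 mm apart (carrier has 4 mm play each side). Origin on the counter at the bend's centre. In its frame the lane's centreline runs along +y at x = -125 mm from its open end y = -240 to y = 0, then a quarter circle of radius 125 mm about the origin, through (-88, 88), to (0, 125), then along +x to the end stop
- rail_home (a point): point on the counter at rail x = +50 mm, y = +125 mm: the carrier's centre when it touches the end stop (whose face is 80 mm farther along rail +x)
- coaster (a point): centre of the top of the round cork coaster, 90 mm diameter, in the low black customer's tray (160 by 210 mm, rim 14 mm high), which lies fixed on the inner side of the bend; the coaster's top is 9 mm above the counter. Its y axis points along the tray's length, away from the sugar jar
- milk_jug: steel milk jug, 72 mm diameter, 80 mm high, on the mat; origin under its centre; leave it alone
- beaker: white ceramic beaker, 68 mm diameter, 68 mm high, on the mat; origin under its centre; leave it alone
- sugar_jar: white sugar jar, 52 mm diameter, 75 mm high, in the customer's tray about 95 mm from the coaster's centre; origin under its centre; leave it alone
- spice_shaker: amber spice shaker with a steel cap, 56 mm diameter, 90 mm high, between the mat and the far edge; origin under its centre; leave it alone
- plate_stack: stack of white plates, 144 mm diameter, 56 mm high, at the right; origin under its centre; leave it alone
- bowl: white bowl, 100 mm diameter, 50 mm high, at the right; origin under its centre; leave it alone
There are look-alikes about, which are no part of the job. What is meant by the latte_glass is not pink, and is the smaller of those in its own colour.

How it is judged (in metres and radians):
On the way, in this order (a step that is already met when the one before it is completed fails the run):
1. the glass stands in the middle of the carrier, let go, before the carrier has reached the bend (horizontal distance between latte_glass and carrier below 0.025 m and z of latte_glass in the frame of carrier between 0.02 and 0.028 m and angle between latte_glass's own z axis and vertical below 0.1 rad and contact force between the fingers and latte_glass below 0.2 N and y of carrier in the frame of rail below 0 m), for 0.2 s.
2. the carrier is home against the end stop with the glass standing on it (z of latte_glass in the frame of carrier between 0.02 and 0.028 m and angle between latte_glass's own z axis and vertical below 0.1 rad and horizontal distance between latte_glass and carrier below 0.05 m and horizontal distance between carrier and rail_home below 0.012 m and contact force between the fingers and latte_glass below 0.2 N), for 0.2 s.
At the end, for the whole second after the job is handed in: the glass stands upright and at rest on the coaster, its centre within 20 mm of the coaster's, and the carrier's centre is within 12 mm of its home point at the end stop (horizontal distance between latte_glass and coaster below 0.02 m and z of latte_glass in the frame of coaster between -0.003 and 0.004 m and angle between latte_glass's own z axis and vertical below 0.08 rad and linear speed of each of latte_glass, carrier below 0.02 m/s and horizontal distance between carrier and rail_home below 0.012 m); the robot touches nothing.
It fails at once if the glass is squeezed with more than 60 N (both fingers together), set down or bumped so that all forces on it pass 90 N, or tips over (contact force between the fingers and latte_glass above 60 N or contact force between latte_glass and anything else above 90 N or angle between latte_glass's own z axis and vertical above 0.5 rad).
It fails at once if the robot presses on the carrier with more than 25 N (jammed or rammed) (contact force between any of the arm, the fingers and carrier above 25 N).
It fails at once if the carrier is lifted out of the rail (height (world z) of carrier above 0.012 m).
It fails at once if the glass is held while the carrier is in the bend (contact force between the fingers and latte_glass above 0.5 N and y of carrier in the frame of rail above 0.01 m and x of carrier in the frame of rail below 0 m).
It fails at once if any other thing on the counter is moved more than 30 mm (distance of any of milk_jug, beaker, sugar_jar, spice_shaker, plate_stack, bowl from where it was at the start of the episode above 0.03 m).
It also fails if it takes over 72 s, if anything falls off the work surface, if the arm or the gripper's body presses on something with over 40 N, if the wrist force passes 120 N, or if a joint passes its speed limit or range.

## Working session

There is one attempt and no reset: what is moved stays moved. The work goes in short steps, Python scripts to look and compute and a tool call to move; the robot and the scene stay as the last step left them, time stands still between calls to the robot, and variables do not carry over. Pictures are saved under pics/ and viewed, about 8 in all and at most 12, crops included, and the job is handed in when it is done.

Besides the shell and the picture viewer there is one more tool, called after "Emit:" as name(argument=value, ...) on one line, values as JSON. carry_out: Moves the arm, as the interface text tells. Shift numbers are shares of 2.5 cm and turn numbers shares of 0.12 rad, none past 1 either way. Its arguments: {"type":"object","properties":{"rows":{"type":"string"},"newtons":{"type":"number"}},"required":["rows"]}

```bash
mkdir -p pics
cat > h.py <<'E'
from workcell import r
import numpy as np, cv2
def cam(n):
    c=r.read_camera(n); c['R']=np.array(c['R']); c['t']=np.array(c['t']); return c
def save(c,f,sc=1.5):
    cv2.imwrite('pics/'+f,cv2.resize(c['image'][:,:,::-1],None,fx=sc,fy=sc))
def ray(c,u,v,z):
    d=c['R'].T@np.array([(u-c['cx'])/c['fx'],(v-c['cy'])/c['fy'],1]); o=-c['R'].T@c['t']
    return o+d*(z-o[2])/d[2]
def proj(c,X):
    p=c['R']@np.array(X)+c['t']; return np.array([c['fx']*p[0]/p[2]+c['cx'],c['fy']*p[1]/p[2]+c['cy']])
def w(c,p): return c['R'].T@(np.array(p)-c['t'])
E
python3 - <<'E'
from h import *
ims=[]
for n in ['top','side']:
    c=cam(n); save(c,n+'0.png')
    print(n,-c['R'].T@c['t'],c['fx'])
    for k in ['latte_glass','carrier','rail','coaster','milk_jug','beaker','sugar_jar','spice_shaker','plate_stack','bowl']:
        try: print(k,[(w(c,d['position']).round(3),round(d['confidence'],2)) for d in r.spot_in(k,n)][:4])
        except Exception as e: print(k,e)
o=r.get_obs();print(o['tcp_pos'],o['orientation'],o['clock'],o['gripper_width'])
E
```

```text
top [3.37972853e-01 7.12081597e-04 1.34509250e+00] 356.1890770028566
latte_glass [(array([0.58 , 0.533, 0.103]), 0.92), (array([0.518, 0.412, 0.071]), 0.62), (array([0.667, 0.395, 0.073]), 0.6), (array([ 0.527, -0.045,  0.015]), 0.17)]
carrier [(array([ 0.439, -0.225,  0.021]), 0.57)]
rail [(array([ 0.529, -0.046,  0.012]), 0.92)]
coaster [(array([ 0.653, -0.242,  0.004]), 0.92)]
milk_jug [(array([0.423, 0.313, 0.025]), 0.72)]
beaker [(array([0.544, 0.311, 0.028]), 0.89)]
sugar_jar [(array([ 0.618, -0.298,  0.083]), 0.62)]
spice_shaker [(array([0.721, 0.241, 0.088]), 0.65)]
plate_stack [(array([ 0.539, -0.503,  0.056]), 0.76)]
bowl [(array([ 0.405, -0.49 ,  0.022]), 0.87)]
side [-0.08403063 -0.8070621   0.66938638] 414.1770900174744
latte_glass [(array([0.649, 0.37 , 0.074]), 0.95), (array([0.562, 0.516, 0.133]), 0.81), (array([0.504, 0.38 , 0.08 ]), 0.78)]
carrier [(array([ 0.428, -0.239,  0.025]), 0.77)]
rail [(array([ 0.519, -0.08 ,  0.017]), 0.72), (array([0.505, 0.381, 0.08 ]), 0.67)]
coaster [(array([ 0.628, -0.246,  0.004]), 0.98), (array([ 0.521, -0.522,  0.054]), 0.46)]
milk_jug [(array([0.411, 0.29 , 0.054]), 0.67)]
beaker [(array([0.533, 0.286, 0.053]), 0.73)]
sugar_jar [(array([ 0.612, -0.315,  0.052]), 0.71), (array([ 0.417, -0.469,  0.029]), 0.22)]
spice_shaker [(array([0.71 , 0.23 , 0.055]), 0.62)]
plate_stack [(array([ 0.63 , -0.247,  0.003]), 0.18)]
bowl [(array([ 0.415, -0.471,  0.027]), 0.57)]
[0.22048717 0.63799941 0.2313163 ] [-8.99954763e+01  3.12947602e-03 -1.90669417e+01] 1.1 0.08534307792783524
```

View pics/top0.png

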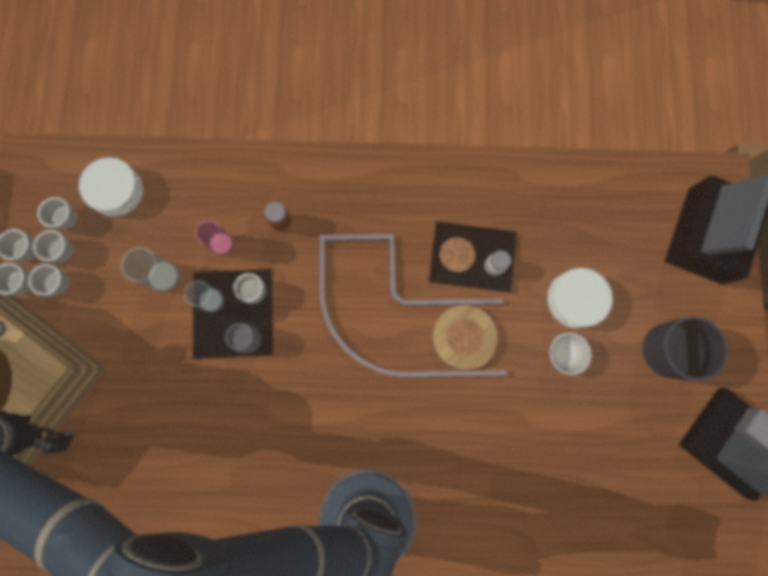

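View pics/side0.png

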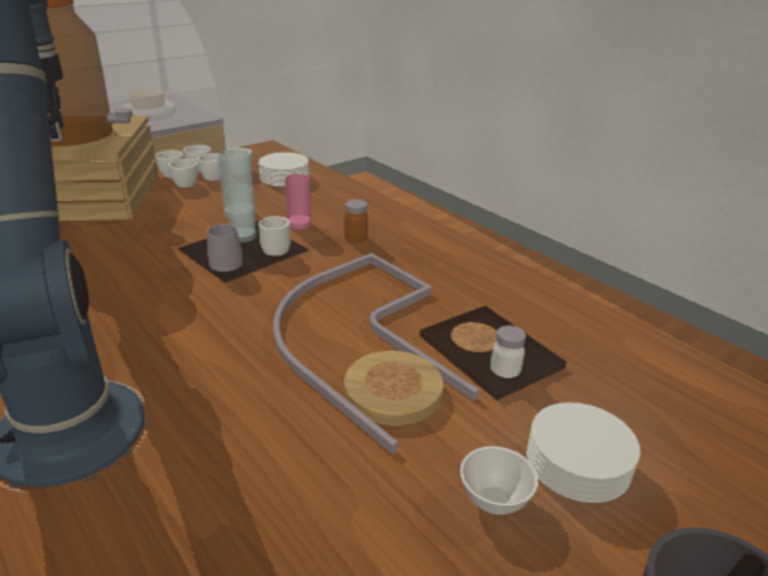

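The mat (top view, 233,313) holds the beaker (249,289), the jug (241,337) and the small clear glass (base at 210,299). The taller clear glass (base at 162,276) and the pink one (220,243) stand off the mat, so they are the look-alikes. The rail opens to the right and its stop is at the top left (322–391,237). The carrier is at (465,337), the coaster at (457,255) and the sugar jar at (497,263).

```bash
cat >> h.py <<'E'
from scipy.optimize import minimize
T=np.linspace(0,2*np.pi,40)
def cylmask(c,x,y,z0,d,h):
    P=[proj(c,(x+d/2*np.cos(a),y+d/2*np.sin(a),z)) for a in T for z in (z0,z0+h)]
    m=np.zeros(c['image'].shape[:2],np.uint8); cv2.fillConvexPoly(m,cv2.convexHull((np.array(P)*16).round().astype(np.int32)),1,shift=4); return m>0
def cylfit(cs,ms,x,y,z0,d,h):
    def f(p):
        s=0
        for c,m in zip(cs,ms):
            k=cylmask(c,p[0],p[1],z0,d,h); s-=(k&m).sum()/(k|m).sum()
        return s/len(cs)
    o=minimize(f,[x,y],method='Nelder-Mead',options=dict(initial_simplex=[[x,y],[x+.01,y],[x,y+.01]],xatol=2e-4,fatol=1e-4))
    return o.x.round(4),round(-o.fun,2)
def near(c,n,name,xy,z):
    u=proj(c,(*xy,z)); L=r.trace(name,n)
    L=[d['mask'] for d in L if d['mask'].any()]
    if not L: return None
    ds=[np.hypot(*(np.argwhere(m).mean(0)[::-1]-u)) for m in L]
    i=int(np.argmin(ds)); return L[i] if ds[i]<20 else None
def railpts():
    a=np.linspace(0,np.pi/2,20)
    P=[]
    for R in (214,36-0):
        P+=[(-R,y) for y in np.linspace(-240,0,30)]+[(-R*np.cos(t),R*np.sin(t)) for t in a]+[(x,R) for x in np.linspace(0,135,16)]
    P+=[(135,y) for y in np.linspace(36,214,18)]
    return np.array(P)/1000
E
cat > m1.py <<'E'
from h import *
cs={n:cam(n) for n in ('top','side')}
things=dict(latte_glass=(.51,.395,.004,.06,.12),carrier=(.437,-.225,0,.16,.024),coaster=(.645,-.243,.004,.09,.005),milk_jug=(.42,.31,.004,.072,.08),beaker=(.54,.305,.004,.068,.068),sugar_jar=(.615,-.305,.004,.052,.075),spice_shaker=(.715,.235,0,.056,.09))
for k,(x,y,z0,d,h) in things.items():
    C=[];M=[]
    for n in cs:
        m=near(cs[n],n,k,(x,y),z0+h/2)
        if m is not None:
            C.append(cs[n]);M.append(m); print(k,n,*cylfit([cs[n]],[m],x,y,z0,d,h))
    if len(C)>1: print(k,'both',*cylfit(C,M,x,y,z0,d,h))
P=railpts()
def f(p,use):
    s=0
    for n in use:
        c=cs[n];co,si=np.cos(p[2]),np.sin(p[2])
        for q in P:
            u=proj(c,(p[0]+co*q[0]-si*q[1],p[1]+si*q[0]+co*q[1],.018 if n=='top' else .009))
            s+=min(cv2.getRectSubPix(D[n],(1,1),(float(u[0]),float(u[1])))[0,0],8)
    return s/len(P)/len(use)
D={}
for n in cs:
    m=near(cs[n],n,'rail',(.53,-.05),.01)
    if m is None: print('no rail',n); continue
    m=m.astype(np.uint8); D[n]=cv2.distanceTransform(1-m,cv2.DIST_L2,5).astype(np.float32)-np.minimum(cv2.distanceTransform(m,cv2.DIST_L2,5),3).astype(np.float32)
for use in ([n] for n in D):
    o=min((minimize(f,[.562,-.1,a],args=(use,),method='Nelder-Mead',options=dict(initial_simplex=[[.562,-.1,a],[.58,-.1,a],[.562,-.08,a],[.562,-.1,a+.05]])) for a in (-.03,.03)),key=lambda o:o.fun)
    print('rail',use,o.x.round(4),o.fun)
o=minimize(f,o.x,args=(list(D),),method='Nelder-Mead');print('rail both',o.x.round(4),o.fun)
E
python3 m1.py
```

```text
latte_glass side [0.5183 0.4142] 0.8
carrier top [ 0.437 -0.225] 0.91
carrier side [ 0.4404 -0.2277] 0.95
carrier both [ 0.4394 -0.2268] 0.93
coaster top [ 0.655 -0.238] 0.24
coaster side [ 0.6115 -0.2221] 0.26
coaster both [ 0.6195 -0.2186] 0.25
milk_jug top [0.4225 0.3148] 0.85
milk_jug side [0.4198 0.3182] 0.84
milk_jug both [0.4224 0.3129] 0.84
beaker top [0.5432 0.3065] 0.91
beaker side [0.5414 0.3072] 0.87
beaker both [0.5429 0.3065] 0.89
sugar_jar top [ 0.6248 -0.3053] 0.79
sugar_jar side [ 0.6284 -0.3035] 0.86
sugar_jar both [ 0.6247 -0.3053] 0.82
spice_shaker top [0.7262 0.2455] 0.75
spice_shaker side [0.7256 0.2464] 0.81
spice_shaker both [0.7224 0.2416] 0.77
rail ['top'] [ 0.5569 -0.0833  0.0422] -0.872130811214447
rail ['side'] [ 0.5587 -0.0826  0.0403] -2.557757616043091
rail both [ 0.5576 -0.0832  0.0418] -1.6953004598617554
```

```bash
cat > m2.py <<'E'
from h import *
for n in ('top','side'):
    c=cam(n); hsv=cv2.cvtColor(c['image'],cv2.COLOR_RGB2HSV)
    print(n,'roll',c['R'].round(2).tolist())
    L=r.trace('coaster',n); m=L[0]['mask'].astype(np.uint8)
    hull=cv2.convexHull(cv2.findNonZero(m)); k=np.zeros_like(m); cv2.fillConvexPoly(k,hull,1); k=cv2.erode(k,np.ones((5,5)))
    o=((k>0)&(hsv[...,2]>95)&(hsv[...,1]>60)).astype(np.uint8)
    nl,lab,st,ce=cv2.connectedComponentsWithStats(o)
    i=1+np.argmax(st[1:,4]); print(st[i],ce[i],'coaster',ray(c,*ce[i],.009).round(4))
    print(' fit',*cylfit([c],[lab==i],*ray(c,*ce[i],.009)[:2],.0085,.09,.0005))
    for d in r.trace('latte_glass',n):
        a=np.argwhere(d['mask']); 
        if len(a): print('glass',round(d['confidence'],2),a.mean(0)[::-1].round(),a.min(0)[::-1],a.max(0)[::-1],*cylfit([c],[d['mask']],.516,.41,.004,.06,.12))
E
python3 m2.py
```

```text
top roll [[0.02, -1.0, 0.01], [-0.99, -0.03, -0.17], [0.17, -0.01, -0.99]]
[293 158  24  24 448] [304.43303571 169.28794643] coaster [ 0.6504 -0.2122  0.009 ]
 fit [ 0.6504 -0.2122] 0.98
glass 0.9 [ 99. 180.] [ 81 165] [118 194] [0.516 0.41 ] -0.0
glass 0.7 [142. 158.] [130 147] [154 170] [0.516 0.41 ] -0.0
glass 0.67 [136. 197.] [123 187] [149 207] [0.5161 0.4053] 0.94
side roll [[0.78, -0.63, 0.02], [-0.32, -0.42, -0.85], [0.54, 0.65, -0.53]]
[301 215  31  20 494] [316.01012146 224.19838057] coaster [ 0.6478 -0.2128  0.009 ]
 fit [ 0.6486 -0.2115] 0.92
glass 0.81 [160. 140.] [150 123] [169 161] [0.5176 0.4125] 0.85
glass 0.78 [155. 112.] [145 100] [166 143] [0.6217 0.6551] 0.61
glass 0.74 [198. 133.] [189 116] [206 152] [0.516 0.41 ] -0.0
```

Emit:
carry_out(rows="1 -1 0 0 0 0 1;1 -1 0 0 0 -1 1;1 -1 0 0 0 -1 1;1 -1 0 0 0 -1 1;1 -1 0 0 0 -1 1;1 -1 0 0 0 -1 1;1 -1 0 0 0 -1 1;0.5 0 0 0 0 -1 1;0.5 0 0 0 0 -1 1")

```text
clock: 3.42
tcp_pos: [0.4212, 0.4626, 0.2316]
orientation: [-90.0, 0.0, -74.3]
wrist_force: [-0.7, -0.4, -0.6]
gripper_width: 0.0856
```

Emit:
carry_out(rows="0.8 -0.5 0 0 0 -1 1;1 -0.6 0 0 0 -1 1;1 -0.6 0 0 0 -0.28 1;1 -0.5 0 0 0 0 1;0 0 0 0 0 0 1")

```text
clock: 4.05
tcp_pos: [0.5182, 0.4054, 0.2313]
orientation: [-89.9, -0.1, -90.0]
wrist_force: [-0.7, 0.8, -1.2]
gripper_width: 0.0849
```

Run:
```python
from h import *
a=cam('side'); b=cam('top')
o=r.get_obs();print(o['tcp_pos'],o['orientation'])
cv2.imwrite('pics/g1.png',cv2.resize(np.hstack([a['image'][60:220,60:260],b['image'][110:270,40:240]])[:,:,::-1],None,fx=2,fy=2))
```

```text
[0.51523077 0.40810958 0.23113719] [-9.00461952e+01  1.73556851e-02 -8.97261525e+01]
```

View pics/g1.png

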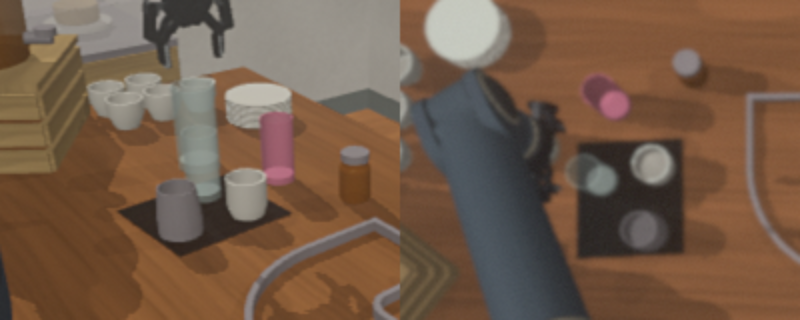

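The open gripper hangs over the small clear glass (side crop 203,165; tall look-alike behind it at 195,110). The beaker and jug are clear of the finger path. Descending.

Emit:
carry_out(rows="0 0 -0.8 0 0 0 1;0 0 -1 0 0 0 1;0 0 -1 0 0 0 1;0 0 -1 0 0 0 1;0 0 -1 0 0 0 1;0 0 -0.8 0 0 0 1;0 0 -0.5 0 0 0 1;0 0 -0.4 0 0 0 1;0 0 0 0 0 0 1")

```text
clock: 5.28
tcp_pos: [0.5152, 0.4079, 0.0684]
orientation: [-90.0, -0.0, -89.7]
wrist_force: [-0.7, -0.9, 1.0]
gripper_width: 0.0857
```

Run:
```python
from h import *
a=cam('side'); o=r.get_obs();print(o['tcp_pos'],o['wrist_force'])
cv2.imwrite('pics/g2.png',cv2.resize(a['image'][60:200,90:240][:,:,::-1],None,fx=3,fy=3))
for d in r.trace('latte_glass','side'):
    p=np.argwhere(d['mask'])
    if len(p): print(p.mean(0)[::-1],*cylfit([a],[d['mask']],.516,.41,.004,.06,.12))
```

```text
[0.51565115 0.40811159 0.06903264] [ 0.02618424  0.4910138  -0.12072574]
[160.31282051 140.12478632] [0.5187 0.4134] 0.83
[338.04491018 234.03592814] [0.516 0.41 ] -0.0
[243.41678868 227.40946803] [0.516 0.41 ] -0.0
[197.85191638 133.55226481] [0.516 0.41 ] -0.0
[159.52941176 128.70588235] [0.5277 0.4426] 0.02
```

View pics/g2.png

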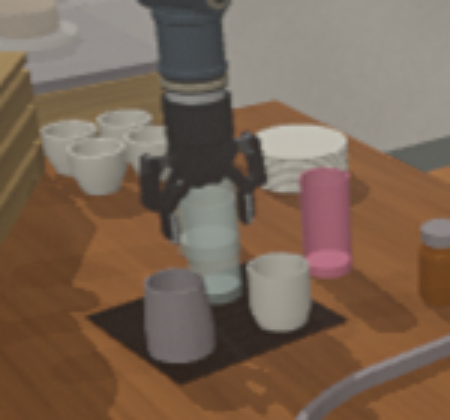

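The glass (210,240) stands between the two open fingers (176,200 and 248,190), so I'm closing lightly.

Emit:
carry_out(rows="0 0 0 0 0 0 0.5;0 0 0 0 0 0 0.2;0 0 0 0 0 0 0;0 0 0 0 0 0 0;0 0 0 0 0 0 0;0 0 0 0 0 0 0", newtons=22)

```text
clock: 6.12
tcp_pos: [0.5161, 0.4083, 0.0696]
orientation: [-89.9, 0.1, -89.8]
wrist_force: [-0.5, -0.5, 6.4]
gripper_width: 0.0594
```

Emit:
carry_out(rows="0 0 0.1 0 0 0 0;0 0 0.3 0 0 0 0;0 0 0.6 0 0 0 0;0 0 0.9 0 0 0 0;0 0 1 0 0 0 0;0 0 1 0 0 0 0;0 0 0.8 0 0 0 0;0 0 0.3 0 0 0 0;0 0 0 0 0 0 0")

```text
clock: 7.25
tcp_pos: [0.5155, 0.408, 0.1944]
orientation: [-90.0, 0.0, -89.7]
wrist_force: [-0.1, -0.0, -1.8]
gripper_width: 0.0596
```

Emit:
carry_out(rows="0 -0.3 0 0 0 0 0;0 -0.6 0 0 0 0 0;0 -0.9 0 0 0 0 0;0 -1 0 0 0 0 0;0 -1 0 0 0 0 0;0 -1 0 0 0 0 0;0 -1 0 0 0 0 0;0 -1 0 0 0 0 0;0 -1 0 0 0 0 0;0 -1 0 0 0 0 0;0 -1 0 0 0 0 0;-0.1 -1 0 0 0 0 0;-0.3 -1 0 0 0 0 0;-0.3 -1 0 0 0 0 0;-0.3 -1 0 0 0 0 0;-0.3 -1 0 0 0 0 0;-0.3 -1 0 0 0 0 0;-0.3 -1 0 0 0 0 0;-0.3 -1 0 0 0 0 0;-0.3 -1 0 0 0 0 0")

```text
clock: 9.75
tcp_pos: [0.452, -0.0633, 0.1939]
orientation: [-90.0, 0.0, -89.7]
wrist_force: [0.0, 0.5, -2.4]
gripper_width: 0.0599
```

Emit:
carry_out(rows="-0.3 -1 0 0 0 0 0;-0.2 -1 0 0 0 0 0;-0.2 -1 0 0 0 0 0;-0.1 -1 0 0 0 0 0;0 -1 0 0 0 0 0;0 -0.8 0 0 0 0 0;0 -0.5 0 0 0 0 0;0 -0.2 0 0 0 0 0;0 0 0 0 0 0 0;0 0 0 0 0 0 0")

```text
clock: 11.0
tcp_pos: [0.4331, -0.2237, 0.1937]
orientation: [-90.0, 0.0, -89.7]
wrist_force: [-0.2, -0.1, -3.3]
gripper_width: 0.0594
```

```bash
cat > m3.py <<'E'
from h import *
import sys
cs={n:cam(n) for n in ('top','side')}
o=r.get_obs();print(o['clock'],o['tcp_pos'].round(4) if hasattr(o['tcp_pos'],'round') else o['tcp_pos'],o['orientation'],o['wrist_force'],o['gripper_width'])
cx,cy,gz=map(float,sys.argv[1:4])
for n,c in cs.items():
    for k,z0,d,h in (('carrier',0,.16,.024),('latte_glass',gz,.06,.12)):
        m=near(c,n,k,(cx,cy),z0+h/2)
        if m is not None: print(k,n,*cylfit([c],[m],cx,cy,z0,d,h))
u=proj(cs['side'],(cx,cy,.05)).astype(int);v=proj(cs['top'],(cx,cy,.05)).astype(int)
def crop(c,u):
    x=int(np.clip(u[0]-85,0,342));y=int(np.clip(u[1]-110,0,214)); return c['image'][y:y+170,x:x+170]
cv2.imwrite('pics/'+sys.argv[4],cv2.resize(np.hstack([crop(cs['side'],u),crop(cs['top'],v)])[:,:,::-1],None,fx=2.3,fy=2.3))
E
python3 m3.py .44 -.227 .12 c1.png
```

```text
11.1 [ 0.4331 -0.2238  0.1938] [-9.00013341e+01  2.37167538e-02 -8.96789793e+01] [ 0.17798481 -0.33434071 -1.87802237] 0.05939122837338918
carrier top [ 0.4409 -0.2216] 0.51
latte_glass top [ 0.4253 -0.1972] 0.25
carrier side [ 0.4382 -0.2282] 0.95
latte_glass side [ 0.4417 -0.2159] 0.81
```

View pics/c1.png

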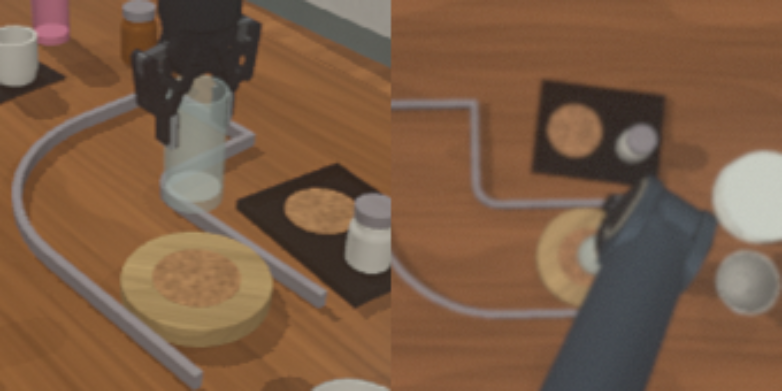

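The glass hangs upright in the grip above the carrier (side crop, glass base 193,190; carrier 197,280). A small correction is needed before lowering.

Emit:
carry_out(rows="0.12 -0.08 -0.2 0 0 0 0;0.12 -0.08 -0.6 0 0 0 0;0 0 -0.9 0 0 0 0;0 0 -0.9 0 0 0 0;0 0 -0.7 0 0 0 0;0 0 -0.3 0 0 0 0;0 0 -0.2 0 0 0 0;0 0 -0.1 0 0 0 0;0 0 0 0 0 0 0")

```text
clock: 12.42
tcp_pos: [0.4392, -0.2286, 0.0966]
orientation: [-90.0, -0.0, -89.7]
wrist_force: [-1.1, 0.4, -2.8]
gripper_width: 0.0594
```

Emit:
carry_out(rows="0 0 -0.05 0 0 0 0;0 0 -0.05 0 0 0 0;0 0 -0.05 0 0 0 0;0 0 0 0 0 0 0")

```text
clock: 12.92
tcp_pos: [0.4389, -0.2285, 0.0925]
orientation: [-90.0, 0.0, -89.7]
wrist_force: [0.5, -0.2, -3.0]
gripper_width: 0.0594
```

Emit:
carry_out(rows="0 0 -0.05 0 0 0 0;0 0 -0.04 0 0 0 0;0 0 0 0 0 0 0")

```text
clock: 13.3
tcp_pos: [0.4389, -0.2285, 0.0902]
orientation: [-90.0, 0.0, -89.8]
wrist_force: [0.8, -0.9, -2.1]
gripper_width: 0.0595
```

Emit:
carry_out(rows="0 0 -0.03 0 0 0 0;0 0 0 0 0 0 0")

```text
clock: 13.55
tcp_pos: [0.439, -0.2286, 0.0896]
orientation: [-90.0, -0.0, -89.7]
wrist_force: [0.3, -0.3, -2.2]
gripper_width: 0.0598
```

Emit:
carry_out(rows="0 0 -0.03 0 0 0 0;0 0 0 0 0 0 0")

```text
clock: 13.8
tcp_pos: [0.439, -0.2286, 0.0896]
orientation: [-90.0, 0.0, -89.8]
wrist_force: [-2.8, 0.9, 5.6]
gripper_width: 0.0597
```

Emit:
carry_out(rows="0 0 -0.03 0 0 0 0;0 0 0 0 0 0 0")

```text
clock: 14.05
tcp_pos: [0.4391, -0.2286, 0.0896]
orientation: [-90.0, 0.1, -89.8]
wrist_force: [-4.0, 2.6, 13.3]
gripper_width: 0.0593
```

Emit:
carry_out(rows="0 0 0.04 0 0 0 0.3;0 0 0 0 0 0 0.6;0 0 0 0 0 0 1;0 0 0 0 0 0 1;0 0 0 0 0 0 1;0 0 0 0 0 0 1")

```text
clock: 14.8
tcp_pos: [0.439, -0.2285, 0.089]
orientation: [-90.0, 0.0, -89.7]
wrist_force: [-0.5, 0.5, 0.3]
gripper_width: 0.0856
```

Emit:
carry_out(rows="0 0 0.3 0 0 0 1;0 0 0.7 0 0 0 1;0 0 1 0 0 0 1;0 0 1 0 0 0 1;0 0 1 0 0 0 1;0 -0.4 1 0 0 0 1;0 -0.8 0.5 0 0 0 1;0 -1 0 0 0 0 1;0 -1 0 0 0 0 0.2;0 -0.8 0 0 0 0 0.2;0 -0.4 0 0 0 0 0.2;0 -0.2 0 0 0 0 0.2;0 0 0 0 0 0 0.2")

```text
clock: 16.42
tcp_pos: [0.439, -0.3432, 0.2266]
orientation: [-90.0, 0.0, -89.7]
wrist_force: [0.1, 0.8, 0.1]
gripper_width: 0.0514
```

```bash
python3 m3.py .44 -.227 .024 c2.png
```

```text
16.525 [ 0.4392 -0.3427  0.2265] [-8.99957372e+01  3.91405155e-02 -8.96949789e+01] [-0.33053151  0.64466012  0.14221471] 0.050903624567186785
carrier top [ 0.4385 -0.2267] 0.75
latte_glass top [ 0.4384 -0.2284] 0.93
carrier side [ 0.4394 -0.227 ] 0.72
latte_glass side [ 0.4397 -0.2269] 0.93
```

View pics/c2.png

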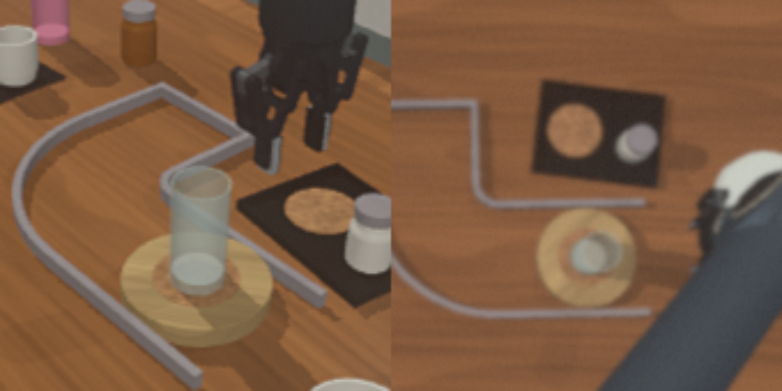

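The glass stands centred on the carrier, with both fits within 2 mm of (0.439, -0.227). Next I lean the tool back and lower the fingertips behind the carrier.

Emit:
carry_out(rows="0.08 0.09 0 0 0 0.31 0.2;0.08 0.09 -0.3 1 0.04 0 0.2;0 0 -0.8 1 0.04 0 0.2;0 0 -1 0 0 0 0.2;0 0 -1 0 0 0 0.2;0 0 -1 0 0 0 0.2;0 0 -1 0 0 0 0.2;0 0 -1 0 0 0 0.2;0 0 -1 0 0 0 0.2;0 0 -0.8 0 0 0 0.2;0 0 -0.5 0 0 0 0.2;0 0 -0.2 0 0 0 0.2;0 0 0 0 0 0 0.2")

```text
clock: 18.35
tcp_pos: [0.4431, -0.3392, 0.0117]
orientation: [-90.0, 13.8, -87.6]
wrist_force: [0.2, -1.0, 0.2]
gripper_width: 0.0508
```

```bash
python3 m3.py .44 -.227 .024 c3.png
```

```text
18.45 [ 0.4434 -0.3394  0.0122] [-89.91124063  13.71510609 -87.59577002] [ 0.2517835   0.91286995 -0.30426958] 0.05141472265551839
latte_glass top [ 0.4392 -0.2247] 0.75
carrier side [ 0.4366 -0.2294] 0.63
latte_glass side [ 0.4412 -0.2262] 0.92
```

View pics/c3.png

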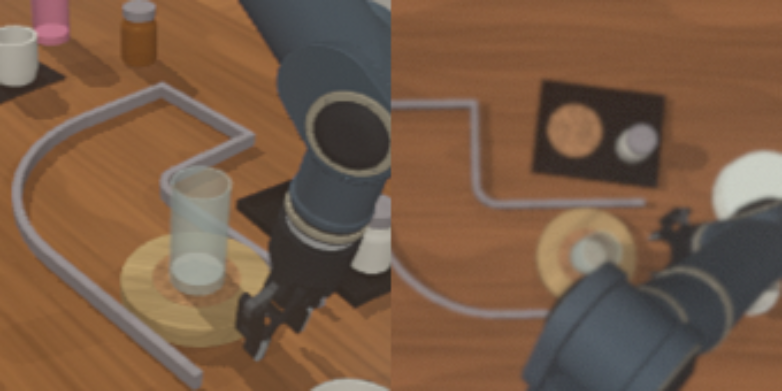

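The fingertips are in the lane behind the carrier (side crop 255,335), leaning away from the glass. Start the gentle push.

Emit:
carry_out(rows="-0.01 0.25 -0.1 0 0 0 0.2;-0.01 0.25 -0.1 0 0 0 0.2;-0.01 0.2 0 0 0 0 0.2;0 0.1 0 0 0 0 0.2;0 0.08 0 0 0 0 0.2;0 0.08 0 0 0 0 0.2;-0.01 0.08 0 0 0 0 0.2;0 0.08 0 0 0 0 0.2;-0.01 0.1 0 0 0 0 0.2;-0.01 0.14 0 0 0 0 0.2;-0.01 0.18 0 0 0 0 0.2;-0.01 0.22 0 0 0 0 0.2;-0.01 0.26 0 0 0 0 0.2")

```text
clock: 20.27
tcp_pos: [0.4409, -0.29, 0.0067]
orientation: [-89.9, 13.6, -87.7]
wrist_force: [0.5, -4.8, -1.5]
gripper_width: 0.0512
```

```bash
cat > arc.py <<'E'
import sys,numpy as np
x,y,th=map(float,sys.argv[1:4]); D=float(sys.argv[4]); step=float(sys.argv[5]); s0=float(sys.argv[6]) if len(sys.argv)>6 else None
O=np.array([.5576,-.0832]);a=.0418;Rm=np.array([[np.cos(a),-np.sin(a)],[np.sin(a),np.cos(a)]])
q=Rm.T@(np.array([x,y])-O); print('tcp in rail',q.round(4))
L=.125*np.pi/2
def pose(s): # s path of carrier centre from bend start
    if s<0: c,t=(-.125,s),0
    elif s<L: t=s/.125; c=(-.125*np.cos(t),.125*np.sin(t))
    else: t=np.pi/2; c=(s-L,.125)
    c=np.array(c); h=np.array([np.sin(t),np.cos(t)])
    return O+Rm@(c-D*h),-t,c
s=q[1]+D if s0 is None else s0; print('s',s)
P=np.array([x,y]);prev=-th
while s<L+.05:
    s=min(s+step,L+.05); p,t,c=pose(s); d=(p-P)/.025; print(round(s,4),'%.2f %.2f 0 0 0 %.2f 0.2;'%(d[0],d[1],(t-prev)/.12),p.round(4)); P=P+.025*d.round(2);prev+=.12*round((t-prev)/.12,2)
E
python3 - <<'E'
from h import *
c=cam('side')
o=r.get_obs();print(o['tcp_pos'],o['wrist_force'])
for k,z0,d,h,p in (('carrier',0,.16,.024,(.4385,-.2)),('latte_glass',.024,.06,.12,(.4385,-.2))):
    m=near(c,'side',k,p,z0+h/2)
    if m is not None: print(k,*cylfit([c],[m],*p,z0,d,h))
E
```

```text
[ 0.44078921 -0.28851593  0.00670427] [ 0.4226123  -4.60758489 -0.12507984]
carrier [ 0.4379 -0.2041] 0.49
latte_glass [ 0.439  -0.2051] 0.93
```

```bash
python3 arc.py .4408 -.2887 0 .085 .00875
```

```text
tcp in rail [-0.1253 -0.2004]
s -0.11543967884512067
-0.1067 -0.00 0.35 0 0 0 0.00 0.2; [ 0.4407 -0.2799]
-0.0979 -0.02 0.35 0 0 0 0.00 0.2; [ 0.4404 -0.2712]
-0.0892 -0.01 0.35 0 0 0 0.00 0.2; [ 0.44   -0.2625]
-0.0804 -0.02 0.35 0 0 0 0.00 0.2; [ 0.4396 -0.2537]
-0.0717 -0.01 0.35 0 0 0 0.00 0.2; [ 0.4393 -0.245 ]
-0.0629 -0.02 0.35 0 0 0 0.00 0.2; [ 0.4389 -0.2362]
-0.0542 -0.01 0.35 0 0 0 0.00 0.2; [ 0.4385 -0.2275]
-0.0454 -0.02 0.35 0 0 0 0.00 0.2; [ 0.4382 -0.2187]
-0.0367 -0.01 0.35 0 0 0 0.00 0.2; [ 0.4378 -0.21  ]
-0.0279 -0.01 0.35 0 0 0 0.00 0.2; [ 0.4374 -0.2013]
-0.0192 -0.02 0.35 0 0 0 0.00 0.2; [ 0.4371 -0.1925]
-0.0104 -0.01 0.35 0 0 0 0.00 0.2; [ 0.4367 -0.1838]
-0.0017 -0.02 0.35 0 0 0 0.00 0.2; [ 0.4363 -0.175 ]
0.0071 -0.20 0.34 0 0 0 -0.47 0.2; [ 0.4314 -0.1664]
0.0158 -0.22 0.37 0 0 0 -0.58 0.2; [ 0.4259 -0.1573]
0.0246 -0.19 0.37 0 0 0 -0.59 0.2; [ 0.421  -0.1479]
0.0333 -0.17 0.39 0 0 0 -0.58 0.2; [ 0.4168 -0.1382]
0.0421 -0.14 0.40 0 0 0 -0.58 0.2; [ 0.4133 -0.1282]
0.0508 -0.11 0.41 0 0 0 -0.59 0.2; [ 0.4105 -0.118 ]
0.0596 -0.08 0.41 0 0 0 -0.58 0.2; [ 0.4
[... 428 characters left out ...]
7]
0.1383 0.17 0.38 0 0 0 -0.58 0.2; [ 0.4227 -0.0151]
0.1471 0.21 0.38 0 0 0 -0.58 0.2; [ 0.4278 -0.0058]
0.1558 0.23 0.35 0 0 0 -0.59 0.2; [0.4335 0.0031]
0.1646 0.25 0.34 0 0 0 -0.58 0.2; [0.4398 0.0116]
0.1733 0.28 0.32 0 0 0 -0.58 0.2; [0.4467 0.0196]
0.1821 0.30 0.30 0 0 0 -0.59 0.2; [0.4542 0.0271]
0.1908 0.31 0.28 0 0 0 -0.58 0.2; [0.4622 0.034 ]
0.1996 0.34 0.17 0 0 0 -0.37 0.2; [0.4707 0.0383]
0.2083 0.35 0.01 0 0 0 0.00 0.2; [0.4794 0.0386]
0.2171 0.35 0.02 0 0 0 0.00 0.2; [0.4881 0.039 ]
0.2258 0.35 0.01 0 0 0 0.00 0.2; [0.4969 0.0394]
0.2346 0.35 0.02 0 0 0 0.00 0.2; [0.5056 0.0397]
0.2433 0.35 0.01 0 0 0 0.00 0.2; [0.5144 0.0401]
0.2463 0.12 0.01 0 0 0 0.00 0.2; [0.5174 0.0402]
```

Tangential pushing would take the TCP inside the arm's minimum reach in the bend. I'll keep the TCP near the lane centreline (chord push) and halve the lean.

```bash
cat > arc2.py <<'E'
import sys,numpy as np
from scipy.optimize import brentq
x,y,th,D,s0,spd0=map(float,sys.argv[1:7]); e=.005   # th: current heading turned (rad, rail frame, cw +)
O=np.array([.5576,-.0832]);a=.0418;Rm=np.array([[np.cos(a),-np.sin(a)],[np.sin(a),np.cos(a)]])
L=.125*np.pi/2; END=L+.05
def path(s,off=0):
    t=np.clip(s/.125,0,np.pi/2); R=.125+off*np.sin(2*np.clip((s+.04)/(L+.08),0,1)*np.pi/2)
    return np.array([-R*np.cos(t)+max(s-L,0),R*np.sin(t)+min(s,0)])
P=np.array([x,y]);prev=-th;s=s0;v=spd0
while s<END-1e-6:
    v=min(v+.001,.00875,max(.0025,(END-s)*.2)); s=min(s+v,END); c=path(s)
    u=brentq(lambda u:np.hypot(*(c-path(u,e)))-D,s-.13,s-.05); p=path(u,e); h=c-p
    t=-np.arctan2(h[0],h[1]); w=O+Rm@p; d=(w-P)/.025
    print(round(s,4),'%.2f %.2f 0 0 0 %.2f 0.2;'%(d[0],d[1],(t-prev)/.12),w.round(4),round(-t,2)); P=P+.025*d.round(2);prev+=.12*round((t-prev)/.12,2)
E
python3 arc2.py .4408 -.2887 0 .085 -.1155 .001
```

```text
-0.1135 0.01 0.08 0 0 0 0.00 0.2; [ 0.441  -0.2868] 0.0
-0.1105 -0.01 0.12 0 0 0 -0.00 0.2; [ 0.4409 -0.2838] 0.0
-0.1065 -0.00 0.16 0 0 0 -0.00 0.2; [ 0.4407 -0.2798] 0.0
-0.1015 -0.01 0.20 0 0 0 -0.00 0.2; [ 0.4405 -0.2748] 0.0
-0.0955 -0.01 0.24 0 0 0 -0.00 0.2; [ 0.4403 -0.2688] 0.0
-0.0885 -0.01 0.28 0 0 0 -0.00 0.2; [ 0.44   -0.2618] 0.0
-0.0805 -0.02 0.32 0 0 0 -0.00 0.2; [ 0.4396 -0.2538] 0.0
-0.0717 -0.01 0.35 0 0 0 -0.00 0.2; [ 0.4393 -0.245 ] 0.0
-0.063 -0.02 0.35 0 0 0 -0.00 0.2; [ 0.4389 -0.2363] 0.0
-0.0542 -0.01 0.35 0 0 0 -0.00 0.2; [ 0.4385 -0.2276] 0.0
-0.0455 -0.02 0.35 0 0 0 -0.00 0.2; [ 0.4382 -0.2188] 0.0
-0.0367 -0.01 0.35 0 0 0 -0.00 0.2; [ 0.4378 -0.2101] 0.0
-0.028 -0.01 0.35 0 0 0 -0.00 0.2; [ 0.4374 -0.2013] 0.0
-0.0192 -0.02 0.34 0 0 0 -0.00 0.2; [ 0.4371 -0.1926] 0.0
-0.0105 -0.01 0.35 0 0 0 -0.00 0.2; [ 0.4367 -0.1838] 0.0
-0.0017 -0.02 0.35 0 0 0 -0.00 0.2; [ 0.4363 -0.1751] 0.0
0.007 -0.01 0.35 0 0 0 -0.02 0.2; [ 0.436  -0.1664] 0.0
0.0158 -0.02 0.35 0 0 0 -0.08 0.2; [ 0.4356 -0.1576] 0.01
0.0245 -0.01 0.35 0 0 0 -0.13 0.2; [ 0.4352 -0.149 ] 0.03
0.03
[... 1034 characters left out ...]
0.26 0 0 0 -0.58 0.2; [0.4676 0.0105] 1.24
0.1995 0.27 0.24 0 0 0 -0.57 0.2; [0.4744 0.0165] 1.31
0.2083 0.30 0.22 0 0 0 -0.53 0.2; [0.4817 0.0221] 1.37
0.2159 0.26 0.18 0 0 0 -0.40 0.2; [0.4884 0.0264] 1.42
0.222 0.23 0.12 0 0 0 -0.29 0.2; [0.494  0.0296] 1.46
0.2268 0.18 0.10 0 0 0 -0.21 0.2; [0.4986 0.0319] 1.48
0.2307 0.15 0.06 0 0 0 -0.16 0.2; [0.5023 0.0336] 1.5
0.2339 0.12 0.05 0 0 0 -0.11 0.2; [0.5053 0.0349] 1.51
0.2364 0.10 0.04 0 0 0 -0.08 0.2; [0.5077 0.0359] 1.52
0.2389 0.09 0.04 0 0 0 -0.08 0.2; [0.5101 0.0368] 1.53
0.2414 0.10 0.03 0 0 0 -0.07 0.2; [0.5126 0.0376] 1.54
0.2439 0.10 0.03 0 0 0 -0.07 0.2; [0.515  0.0384] 1.55
0.2463 0.10 0.03 0 0 0 -0.06 0.2; [0.5175 0.0391] 1.56
```

Emit:
carry_out(rows="0.01 0.08 0 0 0 0 0.2;-0.01 0.12 0 0 0 0 0.2;0 0.16 0 -0.1 0 0 0.2;-0.01 0.2 0 -0.1 0 0 0.2;-0.01 0.24 0 -0.1 0 0 0.2;-0.01 0.28 0 -0.1 0 0 0.2;-0.02 0.32 0 -0.1 0 0 0.2;-0.01 0.35 0 -0.1 0 0 0.2;-0.02 0.35 0 -0.1 0 0 0.2;-0.01 0.35 0 -0.1 0 0 0.2;-0.02 0.35 0 -0.1 0 0 0.2;-0.01 0.35 0 -0.1 0 0 0.2;-0.01 0.35 0 0 0 0 0.2;-0.02 0.34 0 0 0 0 0.2;-0.01 0.3 0 0 0 0 0.2")

```text
clock: 22.3
tcp_pos: [0.438, -0.1879, 0.0075]
orientation: [-90.1, 6.6, -87.8]
wrist_force: [-0.1, -8.6, 4.1]
gripper_width: 0.0509
```

```bash
cat > q.py <<'E'
from h import *
import sys
p=tuple(map(float,sys.argv[1:3]))
c=cam('side'); o=r.get_obs();print(o['clock'],o['tcp_pos'],o['orientation'],o['wrist_force'],np.round(o['q'],1))
for k,z0,d,h in (('carrier',0,.16,.024),('latte_glass',.024,.06,.12)):
    m=near(c,'side',k,p,z0+h/2)
    if m is not None: 
        f=cylfit([c],[m],*p,z0,d,h); a=.0418; dx,dy=f[0]-[.5576,-.0832]
        print(k,*f,'rail',round(dx*np.cos(a)+dy*np.sin(a),4),round(-dx*np.sin(a)+dy*np.cos(a),4))
E
python3 q.py .435 -.1
```

```text
22.35 [ 0.43783836 -0.18646848  0.00740726] [-90.09556011   6.70907123 -87.70089221] [ 1.22530878 -5.98797687  4.56363357] [  0.7  31.6  27.  123.8 -35.   36.   57. ]
carrier [ 0.4381 -0.097 ] 0.43 rail -0.12 -0.0088
latte_glass [ 0.4331 -0.1019] 0.82 rail -0.1252 -0.0135
```

```bash
python3 arc2.py .4378 -.1866 0 .085 -.0135 .002 | cut -c1-40 | head -32
```

```text
-0.0105 -0.04 0.11 0 0 0 0.00 0.2; [ 0.4
-0.0065 -0.01 0.16 0 0 0 -0.00 0.2; [ 0.
-0.0015 -0.01 0.20 0 0 0 -0.00 0.2; [ 0.
0.0045 -0.01 0.24 0 0 0 -0.01 0.2; [ 0.4
0.0115 -0.01 0.28 0 0 0 -0.04 0.2; [ 0.4
0.0195 -0.01 0.32 0 0 0 -0.10 0.2; [ 0.4
0.0283 -0.02 0.34 0 0 0 -0.16 0.2; [ 0.4
0.037 -0.01 0.34 0 0 0 -0.22 0.2; [ 0.43
0.0458 -0.02 0.34 0 0 0 -0.28 0.2; [ 0.4
0.0545 -0.03 0.34 0 0 0 -0.39 0.2; [ 0.4
0.0633 -0.03 0.35 0 0 0 -0.44 0.2; [ 0.4
0.072 -0.04 0.34 0 0 0 -0.50 0.2; [ 0.43
0.0808 -0.03 0.35 0 0 0 -0.56 0.2; [ 0.4
0.0895 -0.03 0.36 0 0 0 -0.62 0.2; [ 0.4
0.0983 -0.01 0.37 0 0 0 -0.63 0.2; [ 0.4
0.107 0.02 0.36 0 0 0 -0.63 0.2; [ 0.430
0.1158 0.04 0.36 0 0 0 -0.62 0.2; [ 0.43
0.1245 0.08 0.36 0 0 0 -0.62 0.2; [ 0.43
0.1333 0.09 0.35 0 0 0 -0.61 0.2; [ 0.43
0.142 0.13 0.35 0 0 0 -0.61 0.2; [ 0.439
0.1508 0.15 0.33 0 0 0 -0.61 0.2; [ 0.44
0.1595 0.18 0.32 0 0 0 -0.60 0.2; [ 0.44
0.1683 0.20 0.31 0 0 0 -0.59 0.2; [ 0.45
0.177 0.22 0.29 0 0 0 -0.59 0.2; [4.578e
0.1858 0.24 0.27 0 0 0 -0.59 0.2; [0.463
0.1945 0.26 0.25 0 0 0 -0.58 0.2; [0.470
0.2033 0.29 0.23 0 0 0 -0.55 0.2; [0.477
0.2119 0.29 0.21 0 0 0 -0.50 0.2; [0.484
0.2188 0.25 0.15 0 0 0 -0.35 0.2; [0.491
0.2243 0.20 0.11 0 0 0 -0.25 0.2; [0.496
0.2287 0.17 0.08 0 0 0 -0.18 0.2; [0.500
0.2322 0.14 0.06 0 0 0 -0.13 0.2; [0.503
```

Emit:
carry_out(rows="-0.04 0.11 0 0 0 0 0.2;-0.01 0.16 0 0 0 0 0.2;-0.01 0.2 0 0 0 0 0.2;-0.01 0.24 0 0 0 -0.01 0.2;-0.01 0.28 0 0 0 -0.04 0.2;-0.01 0.32 0 0 0 -0.1 0.2;-0.02 0.34 0 0 0 -0.16 0.2;-0.01 0.34 0 0 0 -0.22 0.2;-0.02 0.34 0 0 0 -0.28 0.2;-0.03 0.34 0 0 0 -0.39 0.2;-0.03 0.3 0 0 0 -0.4 0.2")

```text
clock: 23.82
tcp_pos: [0.4318, -0.114, 0.0072]
orientation: [-90.1, 6.6, -98.8]
wrist_force: [-2.6, -11.9, 7.6]
gripper_width: 0.051
```

```bash
python3 q.py .455 -.03; python3 m3.py .455 -.03 .024 b1.png
```

```text
23.875 [ 0.43127054 -0.11228935  0.00703552] [-90.20299373   6.75174999 -98.8433533 ] [-0.93325712 -6.87477505  1.37072353] [ -8.7  29.4  28.1 129.1 -40.1  32.1  43.2]
carrier [ 0.4398 -0.028 ] 0.46 rail -0.1154 0.0601
latte_glass [0.4494 0.0083] 0.57 rail -0.1043 0.0959
24.075 [ 0.4314 -0.1123  0.0069] [-90.23268999   6.79346781 -98.68812096] [-1.27376621 -7.25782224  4.19809224] 0.05128515247049959
carrier top [ 0.4447 -0.025 ] 0.67
latte_glass top [ 0.4419 -0.0268] 0.92
carrier side [ 0.4422 -0.0237] 0.42
latte_glass side [0.4492 0.0148] 0.54
```

View pics/b1.png

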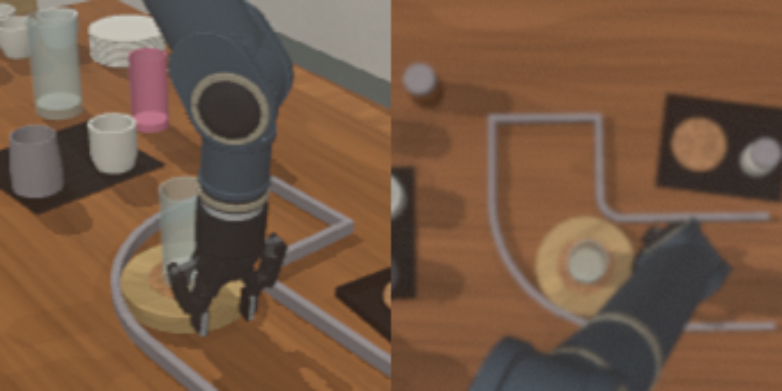

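The carrier is in the bend (top crop 585,265) with the glass upright at its middle (588,263). The fingers push from behind at about 8 to 12 N. Continuing.

```bash
python3 arc2.py .4314 -.1125 .194 .085 .062 .001 | cut -c1-40 | head -22
```

```text
0.064 0.05 0.08 0 0 0 -0.07 0.2; [ 0.432
0.067 -0.01 0.12 0 0 0 -0.16 0.2; [ 0.43
0.071 -0.02 0.16 0 0 0 -0.24 0.2; [ 0.43
0.076 -0.02 0.20 0 0 0 -0.31 0.2; [ 0.43
0.082 -0.02 0.24 0 0 0 -0.39 0.2; [ 0.43
0.089 -0.03 0.29 0 0 0 -0.50 0.2; [ 0.43
0.097 -0.01 0.33 0 0 0 -0.58 0.2; [ 0.43
0.1058 0.02 0.36 0 0 0 -0.62 0.2; [ 0.43
0.1145 0.04 0.37 0 0 0 -0.63 0.2; [ 0.43
0.1233 0.07 0.36 0 0 0 -0.62 0.2; [ 0.43
0.132 0.09 0.35 0 0 0 -0.61 0.2; [ 0.435
0.1408 0.13 0.35 0 0 0 -0.61 0.2; [ 0.43
0.1495 0.15 0.33 0 0 0 -0.61 0.2; [ 0.44
0.1583 0.17 0.32 0 0 0 -0.60 0.2; [ 0.44
0.167 0.19 0.31 0 0 0 -0.59 0.2; [ 0.451
0.1758 0.22 0.29 0 0 0 -0.59 0.2; [ 0.45
0.1845 0.24 0.28 0 0 0 -0.59 0.2; [0.463
0.1933 0.26 0.25 0 0 0 -0.58 0.2; [0.469
0.202 0.28 0.24 0 0 0 -0.56 0.2; [0.4764
0.2108 0.30 0.21 0 0 0 -0.51 0.2; [0.483
0.2179 0.25 0.16 0 0 0 -0.37 0.2; [0.490
0.2236 0.21 0.12 0 0 0 -0.26 0.2; [0.495
```

Emit:
carry_out(rows="0.04 0.08 0 0 0 -0.07 0.2;0 0.12 0 0 0 -0.16 0.2;-0.02 0.16 0 0 0 -0.24 0.2;-0.02 0.2 0 0 0 -0.31 0.2;-0.02 0.24 0 0 0 -0.39 0.2;-0.03 0.29 0 0 0 -0.5 0.2;-0.01 0.33 0 0 0 -0.58 0.2;0.02 0.34 0 0 0 -0.62 0.2;0.04 0.28 0 0 0 -0.5 0.2")

```text
clock: 25.4
tcp_pos: [0.4301, -0.0619, 0.0065]
orientation: [-90.2, 6.7, -122.0]
wrist_force: [-4.3, -9.5, 4.6]
gripper_width: 0.0513
```

```bash
cat > q2.py <<'E'
from h import *
import sys
p=tuple(map(float,sys.argv[1:3]))
o=r.get_obs();print(o['clock'],o['tcp_pos'],o['orientation'],o['wrist_force'],np.round(o['q'],1))
c=cam('top'); a=.0418
for k,z0,d,h in (('carrier',0,.16,.024),('latte_glass',.024,.06,.12)):
    m=near(c,'top',k,p,z0+h/2)
    if m is not None: 
        f=cylfit([c],[m],*p,z0,d,h); dx,dy=f[0]-[.5576,-.0832]; X,Y=dx*np.cos(a)+dy*np.sin(a),-dx*np.sin(a)+dy*np.cos(a)
        print(k,*f,'rail',X.round(4),Y.round(4),'s',(.125*np.arctan2(Y,-X)).round(4),'R',np.hypot(X,Y).round(4))
E
python3 q2.py .467 .01
```

```text
25.4 [ 0.43013481 -0.06193055  0.00652021] [ -90.24199747    6.7128717  -122.03836963] [-4.30422392 -9.47186221  4.57488977] [-18.8  28.6  32.  132.9 -48.5  28.6  22. ]
carrier [0.4711 0.0151] 0.75 rail -0.0823 0.1018 s 0.1114 R 0.1309
latte_glass [0.4729 0.0154] 0.81 rail -0.0805 0.1021 s 0.1129 R 0.13
```

```bash
python3 arc2.py .4301 -.0615 .6 .085 .112 .002 | cut -c1-60
```

```text
0.115 0.06 0.13 0 0 0 -0.15 0.2; [ 0.4315 -0.0583] 0.62
0.119 0.02 0.16 0 0 0 -0.28 0.2; [ 0.4322 -0.0542] 0.65
0.124 0.05 0.21 0 0 0 -0.36 0.2; [ 0.4333 -0.0491] 0.69
0.13 0.06 0.24 0 0 0 -0.42 0.2; [ 0.4349 -0.043 ] 0.74
0.137 0.09 0.28 0 0 0 -0.49 0.2; [ 0.4372 -0.036 ] 0.8
0.145 0.13 0.31 0 0 0 -0.55 0.2; [ 0.4403 -0.0282] 0.87
0.1538 0.16 0.33 0 0 0 -0.61 0.2; [ 0.4443 -0.02  ] 0.94
0.1625 0.18 0.32 0 0 0 -0.59 0.2; [ 0.4489 -0.0121] 1.01
0.1713 0.21 0.30 0 0 0 -0.60 0.2; [ 0.4541 -0.0046] 1.09
0.18 0.23 0.28 0 0 0 -0.58 0.2; [0.4598 0.0025] 1.16
0.1888 0.25 0.26 0 0 0 -0.59 0.2; [0.4661 0.0091] 1.23
0.1975 0.27 0.25 0 0 0 -0.57 0.2; [0.4728 0.0152] 1.3
0.2063 0.28 0.22 0 0 0 -0.54 0.2; [0.48   0.0209] 1.36
0.2143 0.28 0.19 0 0 0 -0.44 0.2; [0.487  0.0256] 1.41
0.2207 0.24 0.14 0 0 0 -0.32 0.2; [0.4928 0.029 ] 1.45
0.2258 0.19 0.10 0 0 0 -0.22 0.2; [0.4976 0.0315] 1.48
0.2299 0.16 0.07 0 0 0 -0.16 0.2; [0.5015 0.0333] 1.5
0.2332 0.12 0.06 0 0 0 -0.12 0.2; [0.5046 0.0346] 1.51
0.2358 0.10 0.04 0 0 0 -0.09 0.2; [0.5072 0.0357] 1.52
0.2383 0.10 0.03 0 0 0 -0.08 0.2; [0.5096 0.0366] 1.53
0.2408 0.10 0.04 0 0 0 -0.08 0.2; [0.512  0.0374] 1.54
0.2433 0.10 0.03 0 0 0 -0.07 0.2; [0.5145 0.0382] 1.55
0.2458 0.09 0.03 0 0 0 -0.06 0.2; [0.517 0.039] 1.56
0.2463 0.02 0.01 0 0 0 -0.01 0.2; [0.5175 0.0391] 1.56
```

Stop short (s≈0.222) and check.

Emit:
carry_out(rows="0.06 0.13 0 0 0 -0.15 0.2;0.02 0.16 0 0 0 -0.28 0.2;0.05 0.21 0 0 0 -0.36 0.2;0.06 0.24 0 0 0 -0.42 0.2;0.09 0.28 0 0 0 -0.49 0.2;0.13 0.31 0 0 0 -0.55 0.2;0.16 0.33 0 0 0 -0.61 0.2;0.18 0.32 0 0 0 -0.59 0.2;0.21 0.3 0 0 0 -0.6 0.2;0.23 0.28 0 0 0 -0.58 0.2;0.25 0.26 0 0 0 -0.59 0.2;0.27 0.25 0 0 0 -0.57 0.2;0.28 0.22 0 0 0 -0.54 0.2;0.28 0.19 0 0 0 -0.44 0.2;0.24 0.14 0 0 0 -0.32 0.2")

```text
clock: 27.42
tcp_pos: [0.4882, 0.0313, 0.0049]
orientation: [-90.5, 6.3, -170.6]
wrist_force: [-9.5, -2.5, 5.0]
gripper_width: 0.0511
```

```bash
python3 q2.py .578 .043
```

```text
27.425 [0.48819026 0.03131568 0.00489111] [ -90.53160552    6.26285493 -170.6288229 ] [-9.4956785  -2.48208778  4.98466777] [-42.5  34.9  44.4 129.1 -56.5  29.9 -34.5]
carrier [0.5707 0.0456] 0.52 rail 0.0185 0.1281 s 0.2142 R 0.1295
```

Emit:
carry_out(rows="0.1 0.05 0.02 0 0 -0.15 0.2;0.15 0.06 0.02 0 0 -0.15 0.2;0.2 0.06 0.02 0 0 -0.15 0.2;0.2 0.05 0.02 0 0 -0.15 0.2;0.15 0.04 0 0 0 -0.1 0.2;0.1 0.02 0 0 0 -0.1 0.2")

```text
clock: 28.32
tcp_pos: [0.5171, 0.0381, 0.0085]
orientation: [-90.3, 6.9, -176.1]
wrist_force: [-3.5, 1.1, -1.7]
gripper_width: 0.0511
```

```bash
python3 q2.py .597 .043;  python3 m3.py .597 .043 .024 e1.png
```

```text
28.325 [0.5171454  0.03812738 0.00853643] [ -90.28381724    6.87575891 -176.09376976] [-3.45877996  1.14997851 -1.67844025] [-44.7  37.2  47.  125.9 -56.4  32.1 -41.7]
carrier [0.6064 0.0448] 0.5 rail 0.0541 0.1258 s 0.2471 R 0.137
latte_glass [0.6    0.0449] 0.81 rail 0.0477 0.1262 s 0.2415 R 0.1349
28.575 [0.5174 0.0379 0.0088] [ -90.27660408    6.9396186  -176.09018882] [-2.56143484  0.69260138 -2.50742922] 0.05116534492379234
carrier top [0.6062 0.0483] 0.49
latte_glass top [0.6045 0.048 ] 0.69
carrier side [0.6049 0.0498] 0.48
latte_glass side [0.6017 0.0458] 0.87
```

View pics/e1.png

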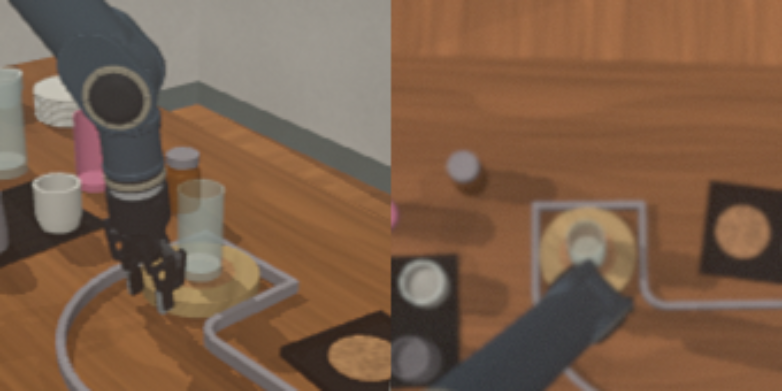

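The carrier is nearly at the stop bar (top crop 588,205–255) with the glass upright (200,225 side). Creep on until the force rises.

Emit:
carry_out(rows="0.04 0 0 0 0 0 0.2;0.04 0 0 0 0 0 0.2;0 0 0 0 0 0 0.2")

```text
clock: 29.15
tcp_pos: [0.5177, 0.0379, 0.0084]
orientation: [-90.3, 6.8, -176.1]
wrist_force: [-6.1, 2.7, 2.6]
gripper_width: 0.051
```

Emit:
carry_out(rows="0.04 0 0 0 0 0 0.2;0 0 0 0 0 0 0.2")

```text
clock: 29.4
tcp_pos: [0.5178, 0.0379, 0.0083]
orientation: [-90.4, 6.7, -176.1]
wrist_force: [-8.5, 1.4, 5.3]
gripper_width: 0.051
```

Emit:
carry_out(rows="0.04 0 0 0 0 0 0.2;0 0 0 0 0 0 0.2")

```text
clock: 29.65
tcp_pos: [0.5179, 0.0379, 0.0082]
orientation: [-90.4, 6.6, -176.0]
wrist_force: [-11.1, 1.7, 7.1]
gripper_width: 0.0511
```

Emit:
carry_out(rows="0.04 0 0 0 0 0 0.2;0 0 0 0 0 0 0.2")

```text
clock: 29.9
tcp_pos: [0.5183, 0.038, 0.0081]
orientation: [-90.4, 6.5, -176.0]
wrist_force: [-12.3, 1.9, 8.6]
gripper_width: 0.0511
```

Emit:
carry_out(rows="0.04 0 0 0 0 0 0.2;0 0 0 0 0 0 0.2")

```text
clock: 30.15
tcp_pos: [0.5184, 0.038, 0.008]
orientation: [-90.5, 6.4, -176.0]
wrist_force: [-14.6, 0.9, 11.6]
gripper_width: 0.0512
```

Force climbs about 2.5 N/mm with no movement, so the carrier is seated. Backing off.

Emit:
carry_out(rows="-0.15 0 0 0 0 0 0.2;-0.3 0 0 0 0 0 0.2;-0.5 0 0 0 0 0 0.2;-0.8 0 0 0 0 0 0.2;-0.5 0 0.4 0 0 0 0.2;-0.2 0 0.8 0 0 0 0.2;0 0 1 0 0 0 0.2;0 0 1 0 0 0.5 0.4;0 0 1 0 0 1 0.6;0 0 1 0 0 1 0.8;0 0 1 0 0 1 1;0 0 1 0 0.5 1 1;0 0 1 0 0.5 1 1;0 0 1 0 0 1 1;0 0 0.4 0 0 1 1;0 0 0 0 0 1 1;0 0 0 0 0 1 1;0 0 0 0 0 0 1")

```text
clock: 32.4
tcp_pos: [0.4618, 0.0374, 0.249]
orientation: [-94.1, 1.3, -111.2]
wrist_force: [-0.4, 0.0, 0.3]
gripper_width: 0.0853
```

```bash
python3 m3.py .602 .045 .024 e2.png
```

```text
32.5 [0.4617 0.0374 0.2488] [ -94.15399924    1.27925638 -111.17689563] [-0.19663098  0.45825381 -0.3713419 ] 0.08535154709301601
carrier top [0.6223 0.0452] 0.11
carrier side [0.6037 0.0516] 0.65
latte_glass side [0.6041 0.0488] 0.91
```

View pics/e2.png

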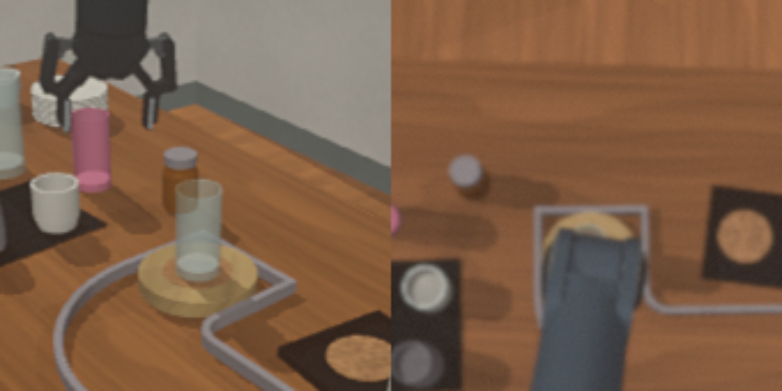

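Carrier home against the stop bar, with the glass upright on it (side crop 199,230). The tool is a few degrees off vertical, so I compute the exact turn.

Run:
```python
from scipy.spatial.transform import Rotation as R
a=R.from_euler('xyz',[-94.15,1.28,-111.18],degrees=True);b=R.from_euler('xyz',[-90,0,-90],degrees=True)
print((b*a.inv()).as_rotvec()/.12)
```

```text
[-0.29551281 -0.56226932  3.07228243]
```

Emit:
carry_out(rows="0.4 0.05 0 -0.074 -0.14 0.77 1;0.8 0.05 0 -0.074 -0.14 0.77 1;1 0.06 0 -0.074 -0.14 0.77 1;1 0.06 0 -0.074 -0.14 0.76 1;1 0.06 0 0 0 0 1;0.8 0.05 0 0 0 0 1;0.5 0.05 0 0 0 0 1;0.15 0 0 0 0 0 1;0 0 0 0 0 0 1;0 0 0 0 0 0 1")

```text
clock: 33.95
tcp_pos: [0.6024, 0.0472, 0.2487]
orientation: [-90.1, -0.0, -89.9]
wrist_force: [0.1, -0.3, -0.4]
gripper_width: 0.0849
```

```bash
python3 m3.py .603 .047 .024 e3.png; python3 q.py .603 .047
```

```text
34.05 [0.6025 0.0473 0.2487] [-9.00494840e+01 -1.36245603e-02 -8.98696235e+01] [-0.10644962  0.12646609 -0.21350685] 0.08564051096407017
latte_glass top [0.6016 0.0403] 0.37
carrier side [0.6061 0.0516] 0.67
latte_glass side [0.6029 0.0473] 0.95
34.3 [0.60288404 0.04728925 0.24870034] [-9.00385570e+01 -2.99379782e-02 -8.98645165e+01] [ 0.09677139  0.01835111 -0.68837524] [-44.9  25.2  50.5  98.7 -21.1  66.1  11.7]
carrier [0.6018 0.0481] 0.73 rail 0.0496 0.1293
latte_glass [0.6028 0.0472] 0.94 rail 0.0506 0.1284
```

Emit:
carry_out(rows="0 0 -0.5 0 0 0 1;0 0 -0.9 0 0 0 1;0 0 -1 0 0 0 1;0 0 -1 0 0 0 1;0 0 -1 0 0 0 1;0 0 -0.9 0 0 0 1;0 0 -0.6 0 0 0 1;0 0 -0.3 0 0 0 1;0 0 -0.13 0 0 0 1;0 0 0 0 0 0 1;0 0 0 0 0 0 0.5;0 0 0 0 0 0 0.2;0 0 0 0 0 0 0;0 0 0 0 0 0 0;0 0 0 0 0 0 0;0 0 0 0 0 0 0", newtons=22)

```text
clock: 36.4
tcp_pos: [0.6033, 0.0472, 0.091]
orientation: [-90.0, -0.0, -89.9]
wrist_force: [-1.6, 0.4, 6.3]
gripper_width: 0.0599
```

Emit:
carry_out(rows="0 0 0.1 0 0 0 0;0 0 0.3 0 0 0 0;0 0 0.6 0 0 0 0;0 0 0.9 0 0 0 0;0 0 0.9 0 0 0 0;0 0 0.7 0 0 0 0;0 0 0.4 0 0 0 0;0 0 0.1 0 0 0 0;0 0 0 0 0 0 0")

```text
clock: 37.52
tcp_pos: [0.6026, 0.0474, 0.1899]
orientation: [-90.1, -0.0, -89.9]
wrist_force: [0.3, -0.5, -2.2]
gripper_width: 0.0597
```

Emit:
carry_out(rows="0 -0.3 0 0 0 0 0;0.1 -0.6 0 0 0 0 0;0.2 -0.9 0 0 0 0 0;0.2 -1 0 0 0 0 0;0.2 -1 0 0 0 0 0;0.2 -1 0 0 0 0 0;0.2 -1 0 0 0 0 0;0.2 -1 0 0 0 0 0;0.2 -1 0 0 0 0 0;0.2 -0.9 0 0 0 0 0;0.12 -0.8 0 0 0 0 0;0.06 -0.5 0 0 0 0 0;0 -0.27 0 0 0 0 0;0 -0.1 0 0 0 0 0;0 0 0 0 0 0 0;0 0 0 0 0 0 0")

```text
clock: 39.52
tcp_pos: [0.6502, -0.211, 0.1903]
orientation: [-90.0, -0.0, -89.8]
wrist_force: [0.6, 1.3, -3.6]
gripper_width: 0.0596
```

```bash
python3 m3.py .6495 -.212 .123 f1.png; python3 q2.py .603 .047
```

```text
39.625 [ 0.6501 -0.2113  0.1903] [-9.00478843e+01 -2.20607914e-02 -8.98132070e+01] [-1.21883823  0.07355206 -1.37113043] 0.05944508602993777
latte_glass side [ 0.65   -0.2136] 0.81
39.825 [ 0.65001843 -0.21177675  0.19035669] [-9.00424059e+01 -3.89231760e-02 -8.98498862e+01] [ 0.34728006 -0.21998967 -2.86486691] [-15.   35.8  45.9  91.1 -27.6  65.   37.5]
carrier [0.6029 0.0447] 0.97 rail 0.0506 0.1259 s 0.2441 R 0.1357
```

View pics/f1.png

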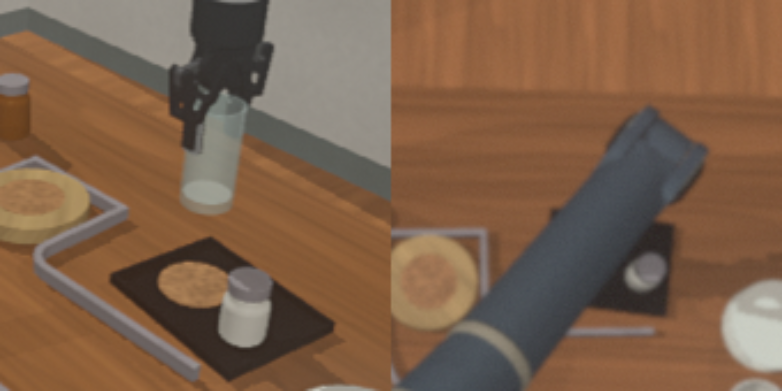

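The glass hangs upright above the coaster (side crop, base 208,200; coaster 195,283). The carrier measures within 1 mm of home (IoU 0.97). Lowering.

Emit:
carry_out(rows="0 0 -0.2 0 0 0 0;0 0 -0.6 0 0 0 0;0 0 -0.9 0 0 0 0;0 0 -0.9 0 0 0 0;0 0 -0.7 0 0 0 0;0 0 -0.5 0 0 0 0;0 0 -0.3 0 0 0 0;0 0 -0.15 0 0 0 0;0 0 -0.1 0 0 0 0;0 0 0 0 0 0 0")

```text
clock: 41.22
tcp_pos: [0.6502, -0.2121, 0.0819]
orientation: [-90.0, -0.0, -89.9]
wrist_force: [-0.6, 0.7, -2.6]
gripper_width: 0.0594
```

Emit:
carry_out(rows="0 0 -0.04 0 0 0 0;0 0 -0.04 0 0 0 0;0 0 0 0 0 0 0")

```text
clock: 41.6
tcp_pos: [0.65, -0.2119, 0.0796]
orientation: [-90.0, -0.0, -89.9]
wrist_force: [-0.1, 0.1, -3.5]
gripper_width: 0.0597
```

Emit:
carry_out(rows="0 0 -0.03 0 0 0 0;0 0 0 0 0 0 0")

```text
clock: 41.85
tcp_pos: [0.6499, -0.212, 0.0788]
orientation: [-90.1, -0.0, -89.9]
wrist_force: [-0.8, 0.2, -3.1]
gripper_width: 0.0596
```

Emit:
carry_out(rows="0 0 -0.03 0 0 0 0;0 0 0 0 0 0 0")

```text
clock: 42.1
tcp_pos: [0.6499, -0.212, 0.078]
orientation: [-90.1, -0.0, -89.9]
wrist_force: [-0.8, -0.1, -2.9]
gripper_width: 0.0597
```

Emit:
carry_out(rows="0 0 -0.03 0 0 0 0;0 0 -0.02 0 0 0 0;0 0 0 0 0 0 0")

```text
clock: 42.48
tcp_pos: [0.6499, -0.212, 0.0767]
orientation: [-90.1, -0.0, -89.9]
wrist_force: [0.0, 0.5, -2.5]
gripper_width: 0.0596
```

Emit:
carry_out(rows="0 0 -0.03 0 0 0 0;0 0 0 0 0 0 0")

```text
clock: 42.72
tcp_pos: [0.6501, -0.2121, 0.0761]
orientation: [-90.0, -0.0, -89.9]
wrist_force: [-0.1, -0.1, -1.7]
gripper_width: 0.0594
```

Emit:
carry_out(rows="0 0 -0.03 0 0 0 0;0 0 0 0 0 0 0")

```text
clock: 42.98
tcp_pos: [0.65, -0.2122, 0.0761]
orientation: [-90.0, -0.0, -89.9]
wrist_force: [-1.5, 1.0, 4.6]
gripper_width: 0.0594
```

Contact made softly, so I release and withdraw upwards.

Emit:
carry_out(rows="0 0 0 0 0 0 0.3;0 0 0 0 0 0 0.6;0 0 0 0 0 0 1;0 0 0 0 0 0 1;0 0 0 0 0 0 1;0 0 0.3 0 0 0 1;0 0 0.7 0 0 0 1;0 0 1 0 0 0 1;0 0 1 0 0 0 1;0 0 1 0 0 0 1;0 0 1 0 0 0 1;0 0 0.6 0 0 0 1;0 0.5 0.3 0 0 0 1;0 1 0 0 0 0 1;0 1 0 0 0 0 1;0 1 0 0 0 0 1;0 0.6 0 0 0 0 1;0 0.2 0 0 0 0 1;0 0 0 0 0 0 1")

```text
clock: 45.35
tcp_pos: [0.6498, -0.1048, 0.2228]
orientation: [-90.1, -0.1, -89.9]
wrist_force: [-0.5, -0.2, -0.0]
gripper_width: 0.0854
```

```bash
python3 m3.py .6495 -.212 .009 f2.png; python3 q2.py .603 .047;python3 - <<'E'
from h import *
c=cam('side')
for k,x,y,z0,d,h in (('milk_jug',.4225,.3148,.004,.072,.08),('beaker',.5429,.3065,.004,.068,.068),('sugar_jar',.6266,-.3045,.004,.052,.075),('spice_shaker',.7256,.2464,0,.056,.09)):
    m=near(c,'side',k,(x,y),z0+h/2); print(k,m is not None and cylfit([c],[m],x,y,z0,d,h))
E
```

```text
45.45 [ 0.6497 -0.1058  0.223 ] [-9.00425649e+01 -8.58356865e-02 -8.99641247e+01] [-0.26947997 -1.44810851  0.70526304] 0.08577547314968496
latte_glass top [ 0.6495 -0.212 ] 0.83
latte_glass side [ 0.6504 -0.2134] 0.91
45.65 [ 0.64984465 -0.10539618  0.22288529] [-9.00408562e+01 -5.85172222e-02 -8.99433450e+01] [ 0.48603003 -0.63358874 -0.08612913] [-26.3  31.9  47.8  92.9 -25.2  66.6  27.5]
carrier [0.6046 0.0518] 0.44 rail 0.0526 0.1329 s 0.2435 R 0.1429
milk_jug (array([0.4189, 0.3181]), np.float64(0.82))
beaker (array([0.5424, 0.3087]), np.float64(0.85))
sugar_jar (array([ 0.6282, -0.3037]), np.float64(0.82))
spice_shaker (array([0.7259, 0.2469]), np.float64(0.8))
```

View pics/f2.png

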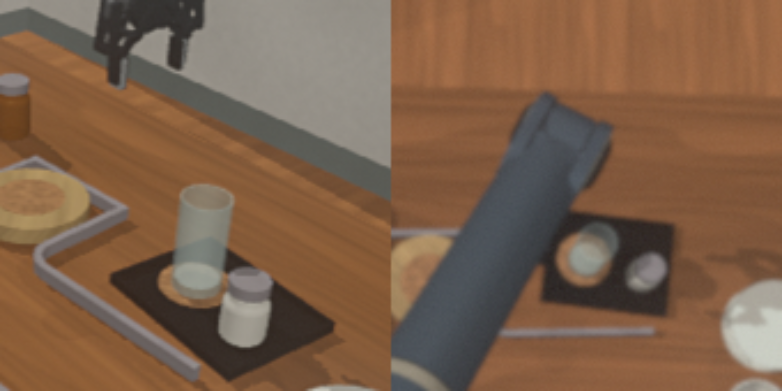

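The glass stands upright on the coaster (side crop 200,280; top 585,255), the gripper is clear, and the carrier is at the stop.

```bash
python3 -c "
from workcell import r
print(r.job_done())"
```

```text
the job is handed in; nothing more can be done
None
```

I did the whole task and handed the job in at about 46 s of the 72 s limit. The hand-in gives no verdict, so the result rests on my own checks.

**What I did:**
1. I gripped the glass at 22 N and set it on the middle of the carrier. The camera fits put it within about 2 mm of the carrier's centre.
2. I pushed the carrier from behind with the fingertips, through the bend, at about 9 to 15 N wrist force. At the stop the force rose to about 19 N with no more movement, so I took it as seated and backed off.
3. I regripped the glass at 22 N, set it on the coaster with only a few newtons of contact, let go and moved clear.

**Last checks:**
- **Glass:** both cameras put it within 2 mm of the coaster's centre, and it looks upright in the picture.
- **Carrier:** the best view after the push put it about 1 mm from home. The last fit, with the arm partly in the way, gave about 8 mm off; it is unreliable (0.44 overlap against 0.97) and nothing had touched the carrier in between.
- **Other things:** the jug, beaker, sugar jar and spice shaker are within about 5 mm of where they started, which is measuring noise. I did not re-measure the plates and bowl; the arm never worked close to them.

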